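# Gauge the slot of a folding-knife frame

### The job

Take the taper gauge with the red handle out of the wooden tool block and slide its blade down, tip first and square to the slot, between the two upright handle plates of the folding-knife frame standing in the vise, until it drags snugly on both plates; do not force it. Then keep hold of it there at that depth, so that I can read it: the program finishes while the gripper is still holding the gauge. Leave the file, the scriber, the tin and the tape measure where they are.

Things in the scene. Friction and masses are not known exactly. Their poses are not given: they have to be found in the camera images.
- gauge: Taper gauge: red rectangular handle 16 (x) by 24 (y) by 50 mm (z) with a steel wedge blade below. Origin: centre of the handle's underside (shoulder), z up along the handle. About 85 g. At the start it stands upright in any one of the block's three slots, shoulder resting on the block's top, shifted up to 2 mm in the slot. A half turn about z makes no difference.
- gauge_tip (a point): Centre of the tip of the gauge's blade, 80 mm below the handle's underside. The blade is 12 mm wide (gauge y); its thickness (gauge x) grows evenly from 1.5 mm at the tip to 11.5 mm at the shoulder, 1.25 mm per 10 mm of length, symmetric on both faces.
- block: Fixed hardwood tool block, 66 mm (x) by 170 mm (y) by 88 mm high, origin at the centre of its underside. Three upright slots, each 14 mm (x) by 18 mm (y), lie along its y axis at -55, 0 and +55 mm. The gauge, a needle file and a scriber stand in them in any order, 43 to 50 mm of handle above the block, the gauge with its x along the block's x.
- vise: Fixed blue drill-press vise bolted to the bench, 220 mm long (x) by 124 mm wide, origin at the centre of its underside. The jaws close along its x axis, jaw tops 67 mm above the bench; screw and cross bar point to -x, to 140 mm from the origin. The knife frame stands upright between its leather-faced jaws, above the origin.
- frame: Folding-knife frame standing in the vise: far_plate, near_plate and a steel spacer between them at the bottom. Origin: at the jaws' top. Held by leather, it rocks along x by about 0.5 mm per newton at the mouth, which takes up small centring errors. Plates are 26 mm wide (y), 5 mm thick, brass inside, dark wood outside, top edges rounded (2.5 mm), mouth 131 mm above the bench.
- far_plate: Handle plate of the knife frame on the vise's +x side, parallel to near_plate. Origin: on its inner face, middle of its width, at the mouth (top of the plate). z up, y along the plate's width, x across the slot, from near_plate towards far_plate.
- near_plate: Handle plate on the vise's -x side; origin on its inner face, middle of its width, at the mouth; axes as far_plate. The slot's middle is midway between both plates' origins. Slot: 5 to 7.5 mm wide (differs each time), open at the top and narrow sides, 66 mm deep. The gauge first fills it with its tip 28 to 48 mm below the mouth; past that, push on each plate and drag grow by about 3 N per mm.
- file: Needle file with a light wooden handle 14 to 26 mm thick and 48 mm tall, standing in a slot of the block; origin at the underside of its handle. A bystander.
- scriber: Scriber with a black handle 13 to 25 mm thick and 43 mm tall, standing in a slot of the block; origin at the underside of its handle. A bystander.
- tin: Round tin of steel pins, 72 mm across and 26 mm high; origin at the centre of its underside. A bystander.
- tape: Black tape measure, 72 by 66 mm and 39 mm high, lying flat; origin at the centre of its underside. A bystander.
Not all that is in view belongs to the job. Of the things shaped like the block, the dark wooden one is meant.

How it is judged (in metres and radians):
On the way:
1. the gauge is drawn right out of the block, in the fingers (z of gauge_tip in the frame of block above 0.088 m and contact force between gauge and the fingers above 2 N), for 0.1 s.
At the end, for the whole second after the job is handed in: Gripper still holds the gauge, at rest; tip 22-60 mm down between the plates, within 8 mm of mid-width, along the plates within 4 deg, square within 5.7 deg; 0.8-18 N on each plate; file and scriber within 12 mm, tin and tape within 30 mm of their starts (z of gauge_tip in the frame of far_plate between -0.06 and -0.022 m and y of gauge_tip in the frame of far_plate between -0.008 and 0.008 m and angle between the z axis of gauge and the z axis of far_plate, either way round below 0.07 rad and angle between the x axis of gauge and the x axis of far_plate, either way round below 0.1 rad and contact force between gauge and far_plate between 0.8 and 18 N and contact force between gauge and near_plate between 0.8 and 18 N and contact force between gauge and the fingers above 4 N and linear speed of gauge below 0.01 m/s and contact force between gauge and block below 0.1 N and distance of each of file, scriber from where it was at the start of the episode below 0.012 m and distance of each of tin, tape from where it was at the start of the episode below 0.03 m); the arm keeps its last pose, push and grip.
It fails at once if the gauge is forced: more than 25 N on a handle plate (contact force between gauge and far_plate above 25 N or contact force between gauge and near_plate above 25 N).
It fails at once if the file or the scriber is pulled out or knocked (distance of any of file, scriber from where it was at the start of the episode above 0.02 m).
It fails at once if the tin or the tape measure is pushed away (distance of any of tin, tape from where it was at the start of the episode above 0.05 m).
It also fails if it takes over 42 s, if anything falls off the work surface, if the arm or the gripper's body presses on something with over 40 N, if the wrist force passes 120 N, or if a joint passes its speed limit or range.

### The arm

A 6-joint arm with a two-finger parallel gripper is mounted at the origin on the work surface. World frame = base frame: x ahead of the robot, y to its left, z up, the work surface at z = 0. Lengths are in m, angles in degrees, forces in N, time in s.
With the tool pointing down it reaches from about 0.4 to 0.825 m from the base axis. Payload 7 kg.
Tool frame: the origin (TCP) lies midway between the tips of the shut fingers; the grasp point (between the pads) lies 19 mm behind it (grip_depth is the distance from the TCP to the grasp point, in m); z points along the fingers, y is the direction in which the jaws open and shut (so a half turn about z gives the same grasp; the last joint's range is limited). The gripper opens to 88 mm and grips with 3 to 60 N. Pads are 19 mm wide; open, the fingers measure 130 mm over their backs; the gripper's body (78 mm by 193 mm) begins 47 mm behind the grasp point.
Start: joints at [-58.722, 20.546, 0.682, 0, -70.136, -16.507], TCP at [0.172, -0.653, 0.204] pointing down, gripper open.
Joint ranges: [-176.03, 176.03], [-82.01, 121.73], [-58.28, 71.71], [-173.87, 95.51], [-174.79, -0.11], [-173.66, 173.66]. Speed limits (degrees/s): [136.94, 136.94, 172.46, 180, 180, 180].

### API

Orientations are given as [roll, pitch, yaw] about the fixed x, y, z axes, in that order (R = Rz(yaw) Ry(pitch) Rx(roll)).
In Python, from plant import * gives the robot as it stands.
- The arm moves only by the shell command python3 -m inch 'ROWS'. ROWS is JSON, a list of rows, each an object of numbers: "ax", "ay", "az": the turn, a rotation vector about the tool's x, y, z in degrees; "dx", "dy", "dz": the shift along the tool's x, y, z in mm; "fingers": the finger opening in mm, from 0 to 87.6. In form: [{"ax": .., "ay": .., "az": .., "dx": .., "dy": .., "dz": .., "fingers": ..}, ...]. A call has 1 to 8 rows; each row is the pose to reach, as a shift and turn from the pose commanded when the call began, along the tool's axes at that moment; what a row does not reach only later rows make up. A row lasts 1/8 s, in which the tool goes at most 62.5 mm and 10.7 degrees, less where a joint would pass 70% of its speed; a pose out of reach is approached as far as the arm can. A call with a gripper value outside its range is refused whole. The fingers move at their own pace and stop on an object; the grip force is fixed at half the most. Time passes only in rows, so rows that repeat a pose let the fingers close. It gives the time, the measured TCP pose, the force and the opening at its end, in the units of the state.
- get_obs(): the state, without advancing time (a new reading comes with each control period).
- snapshot(name): name is "side" or "top" or "wrist"; returns a dict with "image" (384x512x3 uint8, red, green, blue), "fx", "fy", "cx", "cy" (pixels), "k1" (the pictures are not rectified: a ray, as slopes to the right and down, at radius r is drawn at 1 + k1 r^2 times it, then the intrinsics apply), "rvec" (rotation vector, rad) and "tvec" (3), from world to camera coordinates, as OpenCV has them. Camera axes: x right, y down, z forward; pixel columns grow to the right and rows downward; lengths in m; the calibration is good to about 2 mm. A picture is of the moment at which its call begins. There is no depth.
- close_job(): hands the job in, once; it reports no verdict.
Trained networks look in the newest picture that a camera, given by its name, has taken for a name from the list of things; names that differ only in an ending like _2 or _b are one class to them, and where a whole thing is asked for, a point or a joint stands for the part that bears it (a point fixed in the world has none). Each returns a list of dicts, best first, with "score" (0 to 1); they miss things now and then, are a little off and sometimes report something else, mostly with a low value. They report only what shows in the picture. A call takes as long as a camera call. They do not tell look-alikes from the thing itself.
- search_frame(target, camera): "bbox" ([centre column, centre row, width, height] in pixels, round what is visible of it).
- trace(target, camera): "mask" (384x512 bool, what is visible of it) and "bbox" ([centre column, centre row, width, height] in pixels, round what is visible of it).
- landmark_of(target, camera): "position" ([column, row] in pixels: a listed point, or the origin of a listed thing).
The state is a dict: "clock": time; "joint_pos": joint angles; "qvel": joint speeds; "tau": joint torques, N m; "tool_pos": TCP position; "orientation": TCP orientation; "force": force on the tool from outside, world axes, zero at the start; "moment": the same for the moment, N m; "opening": finger opening in m.
Only numpy, scipy, OpenCV 4.12 (cv2) and the standard library are available. Lean on these libraries where they do the work, as an engineer would, in place of code of your own. Each camera call takes 0.05 s, during which the arm holds its last target.

## Working session

There is one attempt and no reset: what is moved stays moved. The work goes in short steps, Python scripts to look and compute and a shell command to move; the robot and the scene stay as the last step left them, time stands still between calls to the robot, and variables do not carry over. Pictures are saved under pics/ and viewed, and the job is handed in when it is done.

```bash
ls; mkdir -p pics; cat > h.py <<'E'
from plant import *
import numpy as np, cv2
from scipy.spatial.transform import Rotation as R
def snap(c,fn=None):
    s=snapshot(c)
    if fn: cv2.imwrite('pics/'+fn,cv2.cvtColor(s['image'],cv2.COLOR_RGB2BGR))
    return s
def ray(s,uv):
    x=(uv[0]-s['cx'])/s['fx'];y=(uv[1]-s['cy'])/s['fy']
    rd=np.hypot(x,y);r=rd
    for _ in range(30): r=rd/(1+s['k1']*r*r)
    k=r/rd if rd>0 else 1
    M=cv2.Rodrigues(np.array(s['rvec'],float))[0]
    t=np.array(s['tvec'],float).ravel()
    d=M.T@np.array([x*k,y*k,1.]);return -M.T@t,d/np.linalg.norm(d)
def proj(s,P):
    M=cv2.Rodrigues(np.array(s['rvec'],float))[0]
    p=M@np.array(P,float)+np.array(s['tvec'],float).ravel()
    x,y=p[0]/p[2],p[1]/p[2];f=1+s['k1']*(x*x+y*y)
    return np.array([s['fx']*x*f+s['cx'],s['fy']*y*f+s['cy']])
def tri(obs):
    A=np.zeros((3,3));b=np.zeros(3)
    for s,uv in obs:
        o,d=ray(s,uv);Q=np.eye(3)-np.outer(d,d);A+=Q;b+=Q@o
    X=np.linalg.solve(A,b)
    return X,[np.round(proj(s,X)-uv,1) for s,uv in obs]
def atz(s,uv,z):
    o,d=ray(s,uv);return o+d*(z-o[2])/d[2]
E
python3 - <<'E'
from h import *
import pickle
S={c:snap(c,c+'0.png') for c in('side','top','wrist')}
pickle.dump(S,open('S0.pkl','wb'))
o=get_obs();print(o)
for c in S:
  print(c,S[c]['fx'],S[c]['k1'],ray(S[c],(256,192)))
  for t in ('gauge','block','vise','frame','far_plate','near_plate','file','scriber','tin','tape'):
    print(t,[(np.round(d['bbox']),round(d['score'],2)) for d in search_frame(t,c)][:3],[(np.round(d['position'],1),round(d['score'],2)) for d in landmark_of(t,c)][:3])
E
```

```text
pics
{'clock': 0.15, 'joint_pos': array([-5.87216570e+01,  2.05821087e+01,  6.45519011e-01, -1.36772451e-02,
       -7.01351044e+01, -1.65047766e+01]), 'qvel': array([ 0.00450504, -0.06653192,  0.17843541,  0.11520656, -0.05804944,
       -0.04209896]), 'tau': array([-6.11918604e-04, -5.83275783e+01,  2.93291312e+01,  7.00133041e+00,
        8.71757657e-03, -1.03818950e-04]), 'tool_pos': array([ 0.17196597, -0.65231946,  0.20353746]), 'orientation': array([ 1.79927607e+02, -8.04029253e-03, -1.65231084e+02]), 'force': array([ 0.15564249, -0.51383259,  0.12152883]), 'moment': array([-0.00069682,  0.00154582,  0.01683463]), 'opening': 0.08732279370479716}
side 388.81031044150006 -0.018412696454473278 (array([0.13050592, 0.63499392, 0.68998162]), array([ 0.51628771, -0.59426952, -0.61667718]))
gauge [(array([246., 225.,  15.,  26.]), 0.63)] [(array([243.5, 233.7]), 0.59)]
block [(array([227., 339.,  95.,  91.]), 0.97), (array([248., 251.,  76.,  80.]), 0.87)] [(array([232.1, 358.2]), 0.71), (array([251.2, 258.9]), 0.65)]
vise [(array([353., 175.,  87.,  67.]), 0.64)] [(array([345.2, 179.
[... 1454 characters left out ...]
205.9]), 0.19)]
file [(array([182., 203.,  11.,  11.]), 0.66)] [(array([182.3, 205.6]), 0.44)]
scriber [(array([232., 209.,  17.,  10.]), 0.6)] [(array([232.5, 207.1]), 0.5)]
tin [(array([315., 118.,  31.,  30.]), 0.66), (array([394., 211.,  19.,   8.]), 0.6)] [(array([315.7, 118.6]), 0.74), (array([232.6, 208.4]), 0.4)]
tape [(array([250., 128.,  34.,  33.]), 0.95)] [(array([250.1, 129.1]), 0.75), (array([380.3, 215.5]), 0.36)]
wrist 266.8802354179043 0.005076892883203849 (array([ 0.09998552, -0.67052838,  0.38326594]), array([ 0.26159506,  0.05942343, -0.96334671]))
gauge [] []
block [] []
vise [] []
frame [] []
far_plate [] []
near_plate [] []
file [] []
scriber [] []
tin [] []
tape [] []
```

View pics/side0.png

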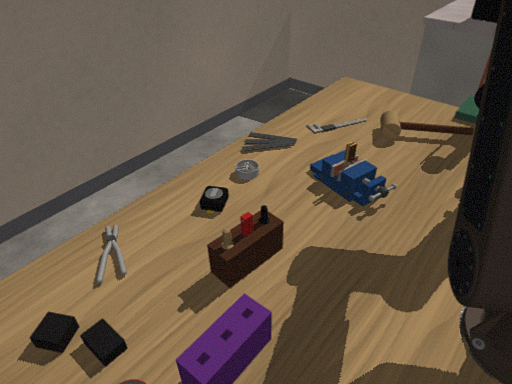

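View pics/top0.png

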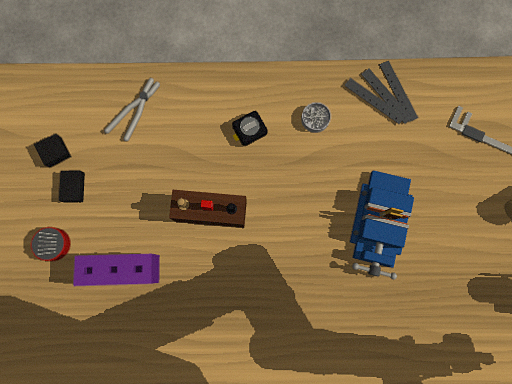

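```bash
python3 - <<'E'
import cv2
a=cv2.imread('pics/top0.png');b=cv2.imread('pics/side0.png')
cv2.imwrite('pics/z1.png',cv2.resize(a[180:240,150:260],None,fx=6,fy=6,interpolation=cv2.INTER_CUBIC))
cv2.imwrite('pics/z2.png',cv2.resize(a[160:290,330:440],None,fx=4.5,fy=4.5,interpolation=cv2.INTER_CUBIC))
cv2.imwrite('pics/z3.png',cv2.resize(b[120:300,200:400],None,fx=3.3,fy=3.3,interpolation=cv2.INTER_CUBIC))
E
```

```text
(no output)
```

View pics/z1.png

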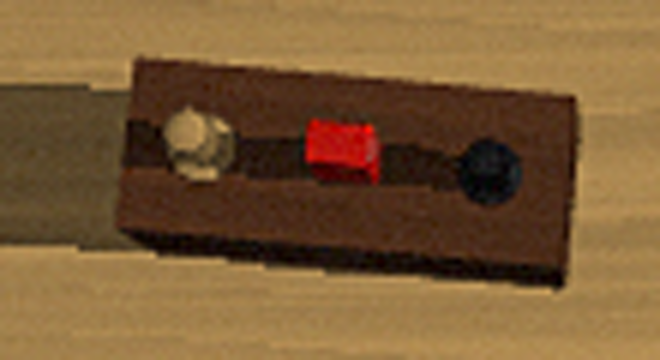

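View pics/z2.png

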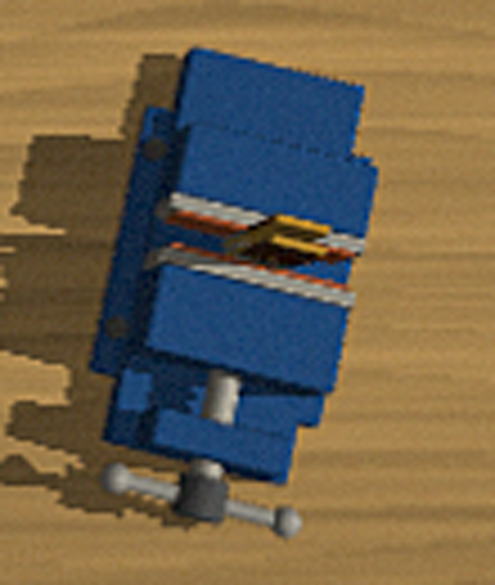

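View pics/z3.png

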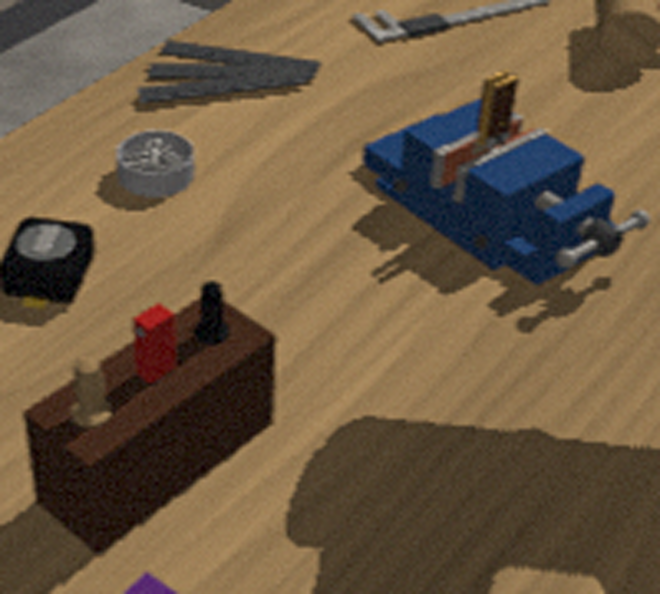

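```bash
python3 - <<'E'
from h import *
import pickle
S=pickle.load(open('S0.pkl','rb'));T=S['top'];Q=S['side']
# gauge handle top centre
print('gaugetop', tri([(T,(150+340/6,180+145/6)),(Q,(200+155/3.3,120+315/3.3))]))
print('block corners z.088', [np.round(atz(T,(150+a/6,180+b/6),.088),4) for a,b in((135,58),(577,97),(560,283),(120,230))])
print('frame mouth', tri([(T,(330+300/4.5,160+230/4.5)),(Q,(200+500/3.3,120+75/3.3))]))
print('jaw edges z.067',[np.round(atz(T,(330+a/4.5,160+b/4.5),.067),4) for a,b in((172,195),(365,243),(150,260),(355,300),(375,165),(335,390))])
print('tin',atz(T,(315.7,118.6),.02),'tape',atz(T,(250,128.5),.03))
s=S['wrist'];M=cv2.Rodrigues(np.array(s['rvec']))[0];o=get_obs()
Rt=R.from_euler('xyz',o['orientation'],degrees=True).as_matrix();c=-M.T@np.array(s['tvec']).ravel()
print('cam in tool',Rt.T@(c-o['tool_pos']),'\n',Rt.T@M.T)
E
```

```text
gaugetop (array([0.55308374, 0.17846123, 0.13975917]), [array([-0.2, -0.3]), array([0.4, 0.1])])
block corners z.088 [array([0.5947, 0.2618, 0.088 ]), array([0.5774, 0.0928, 0.088 ]), array([0.5063, 0.0999, 0.088 ]), array([0.5286, 0.2663, 0.088 ])]
frame mouth (array([ 0.53293851, -0.23321139,  0.13432283]), [array([0., 0.]), array([-0., -0.])])
jaw edges z.067 [array([ 0.5604, -0.1901,  0.067 ]), array([ 0.5344, -0.2867,  0.067 ]), array([ 0.5268, -0.177 ,  0.067 ]), array([ 0.5053, -0.2795,  0.067 ]), array([ 0.5748, -0.2947,  0.067 ]), array([ 0.4598, -0.2661,  0.067 ])]
tin [ 0.78344344 -0.08273833  0.02      ] tape [0.75690585 0.082319   0.03      ]
cam in tool [ 0.07424081  0.00109818 -0.17901523] 
 [[ 3.47817584e-04 -9.61108207e-01 -2.76171856e-01]
 [ 9.99999939e-01  3.32200412e-04  1.03330663e-04]
 [-7.56754389e-06 -2.76171875e-01  9.61108264e-01]]
```

View pics/wrist0.png

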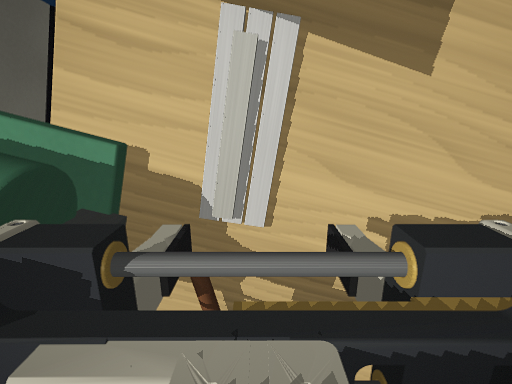

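```bash
cat >> h.py <<'E'
def plan(pos,yaw):
    o=get_obs();Rt=R.from_euler('xyz',o['orientation'],degrees=True)
    Rg=R.from_euler('xyz',[180,0,yaw],degrees=True)
    d=Rt.inv().apply(np.array(pos)-o['tool_pos'])*1000
    a=(Rt.inv()*Rg).as_rotvec(degrees=True)
    print('d',np.round(d,1),'a',np.round(a,2),'t',round(o['clock'],2),'F',np.round(o['force'],2),'open',round(o['opening'],4))
E
python3 -c "
from h import *
plan((.538,-.214,.26),-103.5)"
```

```text
d [-465.7  330.9  -55.7] a [  0.     0.   -61.73] t 3.15 F [-1.11  0.59  0.37] open 0.0874
```

```bash
python3 -m inch '[{"dz":-56},{"dx":-466,"dy":331,"dz":-56,"az":-61.7},{"dx":-466,"dy":331,"dz":-56,"az":-61.7},{"dx":-466,"dy":331,"dz":-56,"az":-61.7},{"dx":-466,"dy":331,"dz":-56,"az":-61.7},{"dx":-466,"dy":331,"dz":-56,"az":-61.7},{"dx":-466,"dy":331,"dz":-56,"az":-61.7},{"dx":-466,"dy":331,"dz":-56,"az":-61.7}]'
python3 -c "
from h import *
plan((.538,-.214,.26),-103.5)"
```

```text
d [-465.7  330.9  -55.7] a [  0.     0.   -61.73] t 3.15 F [-1.11  0.59  0.37] open 0.0874$[0]: bad value
```

```bash
python3 -m inch '[{"ax":0,"ay":0,"az":0,"dx":0,"dy":0,"dz":-56,"fingers":60},{"ax":0,"ay":0,"az":-61.7,"dx":-466,"dy":331,"dz":-56,"fingers":60},{"ax":0,"ay":0,"az":-61.7,"dx":-466,"dy":331,"dz":-56,"fingers":60},{"ax":0,"ay":0,"az":-61.7,"dx":-466,"dy":331,"dz":-56,"fingers":60},{"ax":0,"ay":0,"az":-61.7,"dx":-466,"dy":331,"dz":-56,"fingers":60},{"ax":0,"ay":0,"az":-61.7,"dx":-466,"dy":331,"dz":-56,"fingers":60},{"ax":0,"ay":0,"az":-61.7,"dx":-466,"dy":331,"dz":-56,"fingers":60},{"ax":0,"ay":0,"az":-61.7,"dx":-466,"dy":331,"dz":-56,"fingers":60}]'
python3 -c "
from h import *
plan((.538,-.214,.26),-103.5)"
```

```text
clock: 4.15
tool_pos: [0.4535, -0.315, 0.2607]
orientation: [-179.9, -0.0, -103.4]
force: [1.1, -0.5, -0.3]
opening: 0.0602
d [-117.9  -58.8    0.8] a [-0.05 -0.01  0.09] t 4.15 F [ 1.13 -0.52 -0.25] open 0.0602
```

```bash
python3 -m inch '[{"ax":0,"ay":0,"az":0,"dx":-118,"dy":-59,"dz":0,"fingers":60},{"ax":0,"ay":0,"az":0,"dx":-118,"dy":-59,"dz":0,"fingers":60},{"ax":0,"ay":0,"az":0,"dx":-118,"dy":-59,"dz":0,"fingers":60},{"ax":0,"ay":0,"az":0,"dx":-118,"dy":-59,"dz":0,"fingers":60},{"ax":0,"ay":0,"az":0,"dx":-118,"dy":-59,"dz":0,"fingers":60}]'
python3 - <<'E'
from h import *
import pickle
s=snap('wrist','w1.png');pickle.dump(s,open('w1.pkl','wb'))
for t in ('far_plate','near_plate','frame'): print(t,[(np.round(d['position'],1),round(d['score'],2)) for d in landmark_of(t,'wrist')][:2],[(np.round(d['bbox'],1),round(d['score'],2)) for d in search_frame(t,'wrist')][:2])
print(get_obs()['tool_pos'])
E
```

```text
clock: 4.78
tool_pos: [0.5366, -0.2167, 0.2604]
orientation: [-180.0, -0.0, -103.6]
force: [-0.7, -0.2, 0.6]
opening: 0.0603
far_plate [(array([258.5, 171. ]), 0.48)] [(array([252.6, 164.1,   4.1,  29.3]), 0.48)]
near_plate [(array([262. , 163.6]), 0.44)] []
frame [(array([259.4, 158.5]), 0.53)] [(array([260.4, 163.5,  12.8,  28.4]), 0.9)]
[ 0.53703096 -0.21635564  0.26036608]
```

View pics/w1.png

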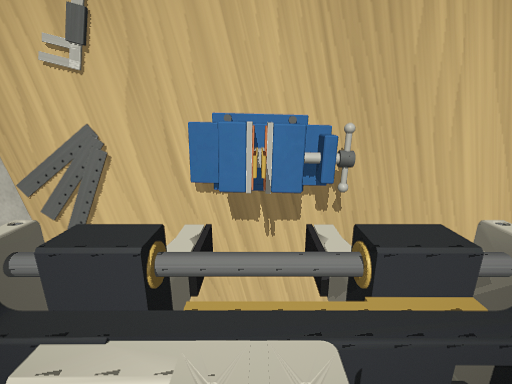

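```bash
python3 -m inch '[{"ax":0,"ay":0,"az":0,"dx":-15,"dy":-3,"dz":50,"fingers":60},{"ax":0,"ay":0,"az":0,"dx":-15,"dy":-3,"dz":80,"fingers":60},{"ax":0,"ay":0,"az":0,"dx":-15,"dy":-3,"dz":80,"fingers":60}]'
python3 - <<'E'
from h import *
import pickle
s=snap('wrist','w2.png');pickle.dump(s,open('w2.pkl','wb'))
a=cv2.imread('pics/w2.png')
print(get_obs()['tool_pos'],get_obs()['orientation'])
cv2.imwrite('pics/w2z.png',cv2.resize(a[90:230,190:330],None,fx=4,fy=4,interpolation=cv2.INTER_CUBIC))
E
```

```text
clock: 5.5
tool_pos: [0.5422, -0.2018, 0.1782]
orientation: [179.7, -0.0, -103.5]
force: [-0.1, -0.2, 0.7]
opening: 0.0598
[ 0.54348608 -0.20223129  0.18021266] [ 1.79920931e+02 -4.31103570e-02 -1.03521799e+02]
```

View pics/w2z.png

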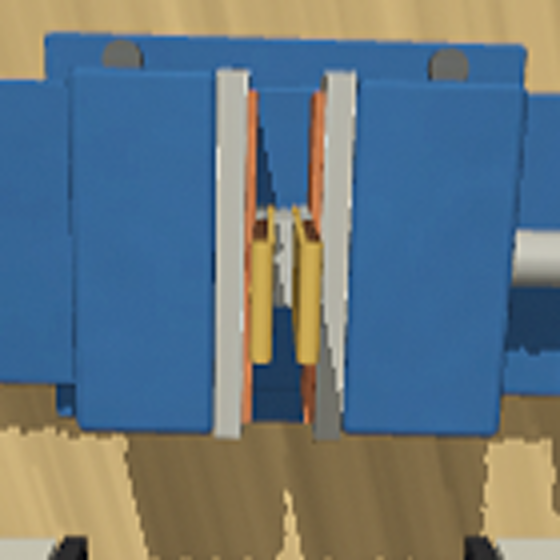

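```bash
python3 -m inch '[{"ax":0,"ay":0,"az":0,"dx":-25,"dy":30,"dz":0,"fingers":60},{"ax":0,"ay":0,"az":0,"dx":-25,"dy":30,"dz":0,"fingers":60},{"ax":0,"ay":0,"az":0,"dx":-25,"dy":30,"dz":0,"fingers":60}]'
python3 - <<'E'
from h import *
import pickle
s=snap('wrist','w3.png');pickle.dump(s,open('w3.pkl','wb'))
a=cv2.imread('pics/w3.png')
print(get_obs()['tool_pos'],get_obs()['orientation'])
p=proj(s,(.533,-.233,.131));u,v=int(p[0])-50,int(p[1])-50;print(u,v)
cv2.imwrite('pics/w3z.png',cv2.resize(a[v:v+100,u:u+100],None,fx=6,fy=6,interpolation=cv2.INTER_CUBIC))
E
```

```text
clock: 5.92
tool_pos: [0.5217, -0.1709, 0.1822]
orientation: [-179.8, 0.0, -103.5]
force: [0.6, -0.6, -0.0]
opening: 0.0603
[ 0.52152315 -0.17101077  0.18173272] [-1.79856989e+02  1.48990234e-02 -1.03523133e+02]
178 87
```

View pics/w3z.png

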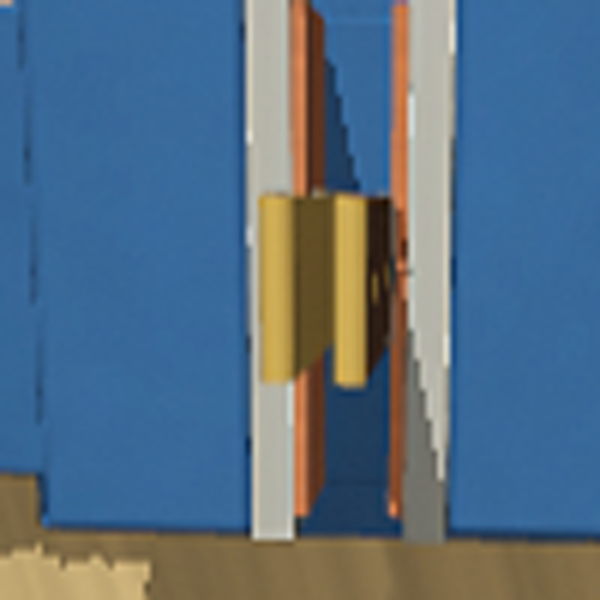

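```bash
python3 - <<'E'
from h import *
import pickle
a=pickle.load(open('w2.pkl','rb'));b=pickle.load(open('w3.pkl','rb'))
f=lambda u,v:(190+u/4,90+v/4); g=lambda u,v:(178+u/6,87+v/6)
print(tri([(a,f(284.7,300)),(b,g(314.3,289.5))]))
# plate centres
for n,p,q in(('far',f(261.5,300),g(278,289)),('near',f(308.5,300),g(350.5,290))): print(n,tri([(a,p),(b,q)]))
def yaw(P,Q): d=P-Q; return np.degrees(np.arctan2(d[0],d[1]))
Z=.131
for s,p,q in((a,f(272,238),f(270,362)),(a,f(296,238),f(297.5,362)),(b,g(335,195),g(335,385)),(b,g(260,195),g(260,383)),(b,g(366,195),g(366,385))):
  P,Q=atz(s,p,Z),atz(s,q,Z);print('plate',yaw(Q,P),np.hypot(*(P-Q)[:2]),(P+Q)[:2]/2)
Z=.067
for s,p,q in((a,f(218,70),f(215,435)),(a,f(355,72),f(340,435)),(a,f(524,95),f(498,430)),(b,g(247,0),g(252,540)),(b,g(456,0),g(447,540))):
  P,Q=atz(s,p,Z),atz(s,q,Z);print('jaw',yaw(Q,P))
E
```

```text
(array([ 0.53168213, -0.23403031,  0.1254113 ]), [array([-0.,  0.]), array([ 0., -0.])])
far (array([ 0.53661558, -0.23536157,  0.12634597]), [array([-0.,  0.]), array([ 0., -0.])])
near (array([ 0.52661634, -0.23274667,  0.12514936]), [array([-0.,  0.]), array([ 0., -0.])])
plate 14.477008971852019 0.02681947030023114 [ 0.53442151 -0.23546802]
plate 12.492669514126481 0.026822784714650848 [ 0.52904586 -0.23417227]
plate 14.939541272662224 0.02624367733996659 [ 0.52827009 -0.23325731]
plate 15.683665831566755 0.025973335613657278 [ 0.53853622 -0.23585723]
plate 14.631885266191535 0.026238606574909167 [ 0.52401168 -0.23223934]
jaw 14.839433779290923
jaw 14.805430263019092
jaw 14.463424729958765
jaw 15.24463860090718
jaw 14.763082752337166
```

```bash
python3 -c "
from h import *
plan((.556,.203,.215),-96.6)"
```

```text
d [-371.7   53.9  -33.3] a [-0.14  0.01 -6.92] t 5.97 F [-0.31 -0.32  0.29] open 0.0602
```

```bash
python3 -m inch '[{"ax":0,"ay":0,"az":-6.9,"dx":-372,"dy":54,"dz":-33,"fingers":60},{"ax":0,"ay":0,"az":-6.9,"dx":-372,"dy":54,"dz":-33,"fingers":60},{"ax":0,"ay":0,"az":-6.9,"dx":-372,"dy":54,"dz":-33,"fingers":60},{"ax":0,"ay":0,"az":-6.9,"dx":-372,"dy":54,"dz":-33,"fingers":60},{"ax":0,"ay":0,"az":-6.9,"dx":-372,"dy":54,"dz":-33,"fingers":60},{"ax":0,"ay":0,"az":-6.9,"dx":-372,"dy":54,"dz":-33,"fingers":60},{"ax":0,"ay":0,"az":-6.9,"dx":-372,"dy":54,"dz":-33,"fingers":60},{"ax":0,"ay":0,"az":-6.9,"dx":-372,"dy":54,"dz":-33,"fingers":60}]'
python3 - <<'E'
from h import *
import pickle
s=snap('wrist','w4.png');pickle.dump(s,open('w4.pkl','wb'))
a=cv2.imread('pics/w4.png')
print(get_obs()['tool_pos'],get_obs()['orientation'])
print(trace('gauge','wrist')[:1] and trace('gauge','wrist')[0]['bbox'])
cv2.imwrite('pics/w4z.png',cv2.resize(a[60:240,160:360],None,fx=3.3,fy=3.3,interpolation=cv2.INTER_CUBIC))
E
```

```text
clock: 6.98
tool_pos: [0.5553, 0.2038, 0.2131]
orientation: [180.0, -0.0, -96.6]
force: [0.3, -0.2, -0.5]
opening: 0.0599
[0.55519478 0.20306252 0.21318705] [ 1.79985871e+02 -2.12116458e-02 -9.66561159e+01]
[258.0, 167.4, 19.6, 30.6]
```

View pics/w4z.png

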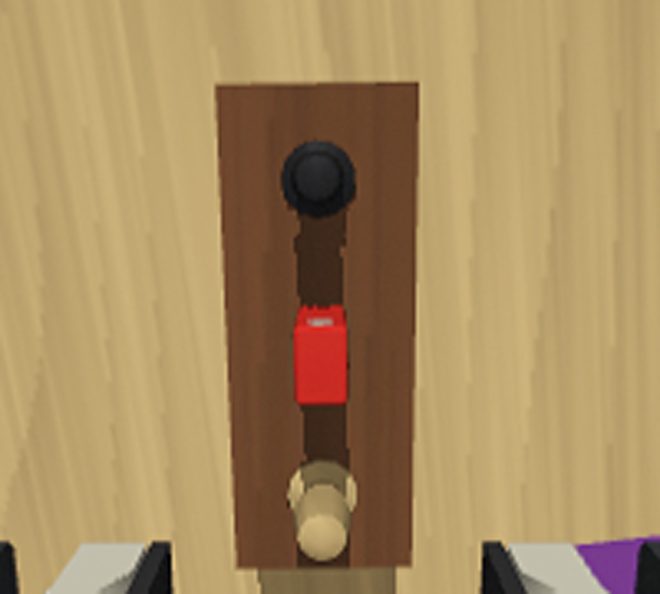

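```bash
python3 - <<'E'
from h import *
import pickle
a=pickle.load(open('w4.pkl','rb'))
f=lambda u,v:(160+u/3.3,60+v/3.3)
def yaw(P,Q): d=P-Q; return np.degrees(np.arctan2(d[0],d[1]))
c=[atz(a,f(*p),.088) for p in((217,85),(418,83),(411,567),(238,567))];print(np.round(c,4),np.mean(c,0))
print(yaw(c[3],c[0]),yaw(c[2],c[1]), np.hypot(*(c[0]-c[3])[:2]),np.hypot(*(c[0]-c[1])[:2]))
h=[atz(a,f(*p),.138) for p in((296,325),(349,325),(347,403),(296,403))];print(np.round(h,4),np.mean(h,0)); print(yaw(h[3],h[0]),yaw(h[2],h[1]),yaw(h[0],h[1])+90,np.hypot(*(h[0]-h[3])[:2]),np.hypot(*(h[0]-h[1])[:2]))
S=pickle.load(open('S0.pkl','rb'))
print(tri([(a,f(322,364)),(S['side'],(200+155/3.3,120+315/3.3)),(S['top'],(150+340/6,180+145/6))]))
E
```

```text
[[0.5778 0.0941 0.088 ]
 [0.5133 0.1009 0.088 ]
 [0.5304 0.269  0.088 ]
 [0.5949 0.2616 0.088 ]] [0.55408686 0.18140299 0.088     ]
5.831395545201032 5.798922882159314 0.16843569806667455 0.06479592881358517
[[0.5595 0.1668 0.138 ]
 [0.5442 0.1686 0.138 ]
 [0.5473 0.1916 0.138 ]
 [0.5624 0.1899 0.138 ]] [0.553363   0.17921962 0.138     ]
7.094731044303748 7.612711555657907 186.56777206927444 0.02321955536587999 0.015368359169938136
(array([0.55314208, 0.17856003, 0.13981641]), [array([ 0.1, -0.2]), array([0.3, 0.1]), array([-0.3, -0.3])])
```

```bash
python3 -c "
from h import *
plan((.5533,.1795,.098),-96.2)"
```

```text
d [ 23.   -0.9 115.3] a [ 0.   -0.01 -0.51] t 7.12 F [-0.53 -0.62  0.19] open 0.0599
```

```bash
python3 -m inch '[{"ax":0,"ay":0,"az":-0.5,"dx":23,"dy":-1,"dz":20,"fingers":50},{"ax":0,"ay":0,"az":-0.5,"dx":23,"dy":-1,"dz":60,"fingers":50},{"ax":0,"ay":0,"az":-0.5,"dx":23,"dy":-1,"dz":100,"fingers":50},{"ax":0,"ay":0,"az":-0.5,"dx":23,"dy":-1,"dz":115,"fingers":50},{"ax":0,"ay":0,"az":-0.5,"dx":23,"dy":-1,"dz":115,"fingers":50}]'
python3 - <<'E'
from h import *
snap('wrist','w5.png');snap('side','s5.png')
plan((.5533,.1795,.098),-96.2)
a=cv2.imread('pics/w5.png');b=cv2.imread('pics/s5.png')
cv2.imwrite('pics/m5.png',np.hstack([cv2.resize(a,(400,300)),cv2.resize(b[180:300,180:340],(400,300))]))
E
```

```text
clock: 7.75
tool_pos: [0.5533, 0.1799, 0.0981]
orientation: [180.0, -0.1, -96.2]
force: [1.1, 0.6, 0.3]
opening: 0.0504
d [1.5 0.9 1.8] a [-0.1   0.06  0.07] t 7.85 F [-0.88 -1.05  0.88] open 0.05
```

View pics/m5.png

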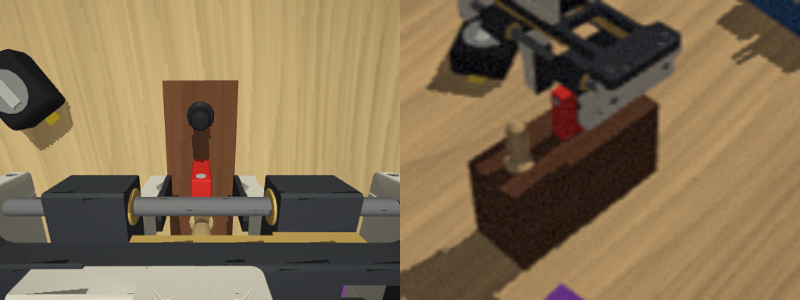

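```bash
python3 -m inch '[{"ax":0,"ay":0,"az":0,"dx":0,"dy":0,"dz":0,"fingers":5},{"ax":0,"ay":0,"az":0,"dx":0,"dy":0,"dz":0,"fingers":5},{"ax":0,"ay":0,"az":0,"dx":0,"dy":0,"dz":0,"fingers":5},{"ax":0,"ay":0,"az":0,"dx":0,"dy":0,"dz":0,"fingers":5},{"ax":0,"ay":0,"az":0,"dx":0,"dy":0,"dz":0,"fingers":5},{"ax":0,"ay":0,"az":0,"dx":0,"dy":0,"dz":0,"fingers":5}]'
```

```text
clock: 8.6
tool_pos: [0.5534, 0.1808, 0.0984]
orientation: [-180.0, 0.0, -96.1]
force: [-0.4, 0.3, 0.9]
opening: 0.0156
```

```bash
python3 -m inch '[{"ax":0,"ay":0,"az":0,"dx":0,"dy":0,"dz":-10,"fingers":5},{"ax":0,"ay":0,"az":0,"dx":0,"dy":0,"dz":-30,"fingers":5},{"ax":0,"ay":0,"az":0,"dx":0,"dy":0,"dz":-55,"fingers":5},{"ax":0,"ay":0,"az":0,"dx":0,"dy":0,"dz":-85,"fingers":5},{"ax":0,"ay":0,"az":0,"dx":0,"dy":0,"dz":-120,"fingers":5},{"ax":0,"ay":0,"az":0,"dx":0,"dy":0,"dz":-150,"fingers":5},{"ax":0,"ay":0,"az":0,"dx":0,"dy":0,"dz":-155,"fingers":5},{"ax":0,"ay":0,"az":0,"dx":0,"dy":0,"dz":-155,"fingers":5}]'
python3 - <<'E'
from h import *
snap('wrist','w6.png');snap('side','s6.png')
print(landmark_of('gauge_tip','side'),landmark_of('gauge','side'),landmark_of('gauge_tip','wrist'))
a=cv2.imread('pics/w6.png');b=cv2.imread('pics/s6.png')
cv2.imwrite('pics/m6.png',np.hstack([cv2.resize(a,(400,300)),cv2.resize(b[140:300,160:340],(400,300))]))
u=[.5317,-.2342];plan((*u,.25),-104.7)
E
```

```text
clock: 9.6
tool_pos: [0.553, 0.1807, 0.2532]
orientation: [180.0, 0.0, -96.1]
force: [-0.3, -0.0, -0.6]
opening: 0.0159
[{'position': [245.9, 205.6], 'score': 0.63}, {'position': [248.2, 172.3], 'score': 0.55}] [{'position': [243.0, 175.2], 'score': 0.8}, {'position': [250.6, 256.6], 'score': 0.33}] [{'position': [256.1, 190.6], 'score': 0.85}]
d [414.6 -23.2   2.7] a [ 0.08 -0.07  8.57] t 9.85 F [ 0.32 -0.56 -1.62] open 0.0162
```

View pics/m6.png

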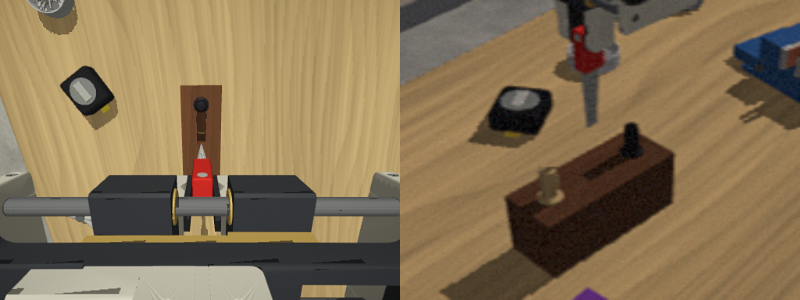

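```bash
python3 -m inch '[{"ax":0,"ay":0,"az":8.6,"dx":415,"dy":-23,"dz":0,"fingers":5},{"ax":0,"ay":0,"az":8.6,"dx":415,"dy":-23,"dz":0,"fingers":5},{"ax":0,"ay":0,"az":8.6,"dx":415,"dy":-23,"dz":0,"fingers":5},{"ax":0,"ay":0,"az":8.6,"dx":415,"dy":-23,"dz":0,"fingers":5},{"ax":0,"ay":0,"az":8.6,"dx":415,"dy":-23,"dz":0,"fingers":5},{"ax":0,"ay":0,"az":8.6,"dx":415,"dy":-23,"dz":0,"fingers":5},{"ax":0,"ay":0,"az":8.6,"dx":415,"dy":-23,"dz":0,"fingers":5},{"ax":0,"ay":0,"az":8.6,"dx":415,"dy":-23,"dz":0,"fingers":5}]'
python3 - <<'E'
from h import *
import pickle
S={}
for c in('wrist','side','top'): S[c]=snap(c,c+'7.png')
pickle.dump(S,open('S7.pkl','wb'))
print(landmark_of('gauge_tip','side')[:1],landmark_of('gauge_tip','wrist')[:1])
a=cv2.imread('pics/wrist7.png');b=cv2.imread('pics/side7.png')
cv2.imwrite('pics/m7.png',np.hstack([cv2.resize(a[110:230,180:340],(480,360)),cv2.resize(b[60:200,300:400],(257,360))]))
plan((.5317,-.2342,.25),-104.7)
E
```

```text
clock: 10.85
tool_pos: [0.531, -0.237, 0.2522]
orientation: [179.9, -0.0, -104.9]
force: [0.5, -0.2, -0.4]
opening: 0.0157
[{'position': [350.5, 130.3], 'score': 0.58}] [{'position': [256.7, 189.5], 'score': 0.59}]
d [0.8 0.1 3.1] a [0.01 0.   0.04] t 11.1 F [-0.16  0.31 -0.43] open 0.016
```

View pics/m7.png

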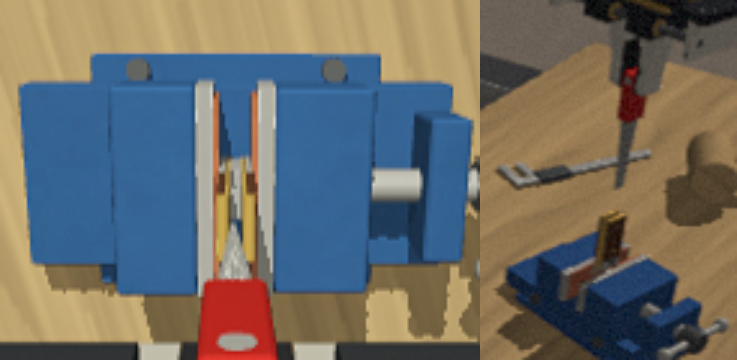

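```bash
python3 -m inch '[{"ax":0,"ay":0,"az":0,"dx":0,"dy":0,"dz":15,"fingers":5},{"ax":0,"ay":0,"az":0,"dx":0,"dy":0,"dz":22,"fingers":5},{"ax":0,"ay":0,"az":0,"dx":0,"dy":0,"dz":22,"fingers":5}]'
python3 - <<'E'
from h import *
import pickle
S={}
for c in('wrist','side','top'): S[c]=snap(c,c+'8.png')
pickle.dump(S,open('S8.pkl','wb'))
a=cv2.imread('pics/wrist8.png');b=cv2.imread('pics/side8.png')
cv2.imwrite('pics/m8.png',np.hstack([cv2.resize(a[140:220,215:305],(540,480),interpolation=cv2.INTER_CUBIC),cv2.resize(b[100:180,330:370],(240,480),interpolation=cv2.INTER_CUBIC)]))
plan((.5317,-.2342,.25),-104.7)
o=get_obs();Rt=R.from_euler('xyz',o['orientation'],degrees=True)
print(o['tool_pos'])
for p in ((.5317,-.2342,.131),(.5366,-.2354,.131),(.5266,-.2327,.131),o['tool_pos']+Rt.apply((0,0,.09))): print([np.round(proj(S[c],p),1) for c in S])
E
```

```text
clock: 11.48
tool_pos: [0.5314, -0.2339, 0.2302]
orientation: [179.9, -0.0, -104.7]
force: [0.1, 0.1, -1.0]
opening: 0.0157
d [ -0.    0.4 -18.5] a [-0.02 -0.01 -0.02] t 11.62 F [-0.53 -0.56 -1.06] open 0.0159
[ 0.53208734 -0.23435095  0.23148201]
[array([257.9, 188.5]), array([351.9, 143.8]), array([396.7, 211.9])]
[array([253.3, 188.6]), array([350.6, 143. ]), array([397.1, 209.6])]
[array([262.9, 188.7]), array([353.3, 144.6]), array([396.2, 214.2])]
[array([257.5, 191. ]), array([352.3, 140.4]), array([398.3, 211.1])]
```

View pics/m8.png

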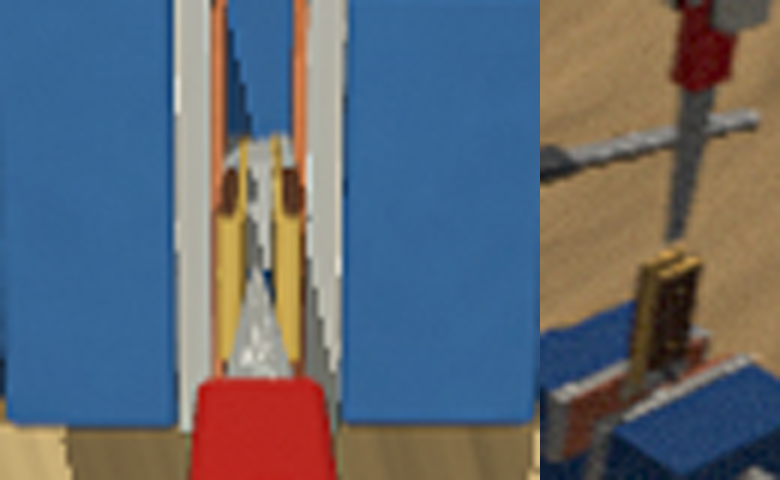

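```bash
python3 -m inch '[{"ax":0,"ay":0,"az":0,"dx":0,"dy":0,"dz":6,"fingers":5},{"ax":0,"ay":0,"az":0,"dx":0,"dy":0,"dz":12,"fingers":5},{"ax":0,"ay":0,"az":0,"dx":0,"dy":0,"dz":18,"fingers":5},{"ax":0,"ay":0,"az":0,"dx":0,"dy":0,"dz":24,"fingers":5},{"ax":0,"ay":0,"az":0,"dx":0,"dy":0,"dz":30,"fingers":5},{"ax":0,"ay":0,"az":0,"dx":0,"dy":0,"dz":30,"fingers":5}]'
python3 - <<'E'
from h import *
F=[]
for c in('wrist','side','top'):
  snap(c,c+'9.png');o=get_obs();F.append(np.r_[o['force'],o['tool_pos'][2]])
print(np.round(F,3))
a=cv2.imread('pics/wrist9.png');b=cv2.imread('pics/side9.png')
cv2.imwrite('pics/m9.png',np.hstack([cv2.resize(a[140:220,215:305],(540,480),interpolation=cv2.INTER_CUBIC),cv2.resize(b[100:180,330:370],(240,480),interpolation=cv2.INTER_CUBIC)]))
E
```

```text
clock: 12.38
tool_pos: [0.5315, -0.2343, 0.2006]
orientation: [179.9, -0.0, -104.7]
force: [0.1, 0.7, -1.1]
opening: 0.0155
[[-0.552 -0.237 -0.716  0.201]
 [ 0.429  0.457 -1.482  0.201]
 [ 0.204  0.095 -0.81   0.201]]
```

View pics/m9.png

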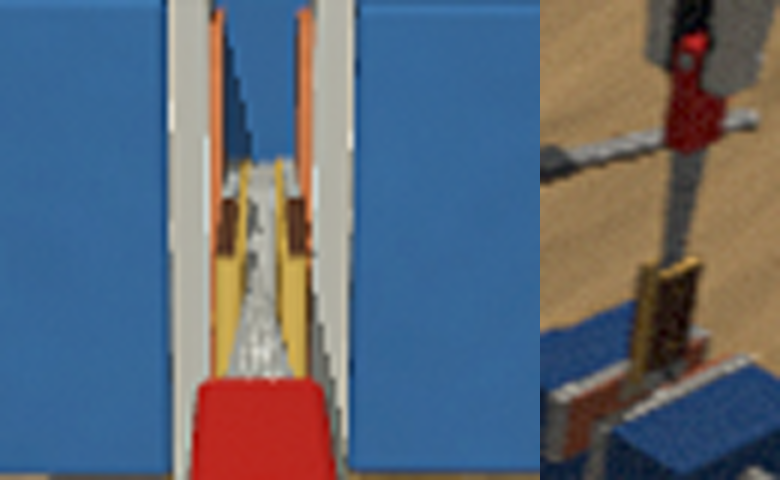

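```bash
python3 -m inch '[{"ax":0,"ay":0,"az":0,"dx":0,"dy":0,"dz":2,"fingers":5},{"ax":0,"ay":0,"az":0,"dx":0,"dy":0,"dz":4,"fingers":5},{"ax":0,"ay":0,"az":0,"dx":0,"dy":0,"dz":6,"fingers":5},{"ax":0,"ay":0,"az":0,"dx":0,"dy":0,"dz":6,"fingers":5}]'
python3 -m inch '[{"ax":0,"ay":0,"az":0,"dx":0,"dy":0,"dz":1,"fingers":5},{"ax":0,"ay":0,"az":0,"dx":0,"dy":0,"dz":2,"fingers":5},{"ax":0,"ay":0,"az":0,"dx":0,"dy":0,"dz":2,"fingers":5}]'
```

```text
clock: 13.02
tool_pos: [0.5317, -0.2343, 0.195]
orientation: [180.0, -0.0, -104.7]
force: [-0.3, -0.1, -1.7]
opening: 0.0159
clock: 13.4
tool_pos: [0.5318, -0.2344, 0.1932]
orientation: [180.0, 0.0, -104.7]
force: [-1.0, 0.9, -1.3]
opening: 0.0158
```

```bash
python3 -m inch '[{"ax":0,"ay":0,"az":0,"dx":0,"dy":0,"dz":1,"fingers":5},{"ax":0,"ay":0,"az":0,"dx":0,"dy":0,"dz":1,"fingers":5}]'
```

```text
clock: 13.65
tool_pos: [0.5318, -0.2343, 0.1922]
orientation: [180.0, 0.0, -104.7]
force: [-0.9, 0.6, -1.0]
opening: 0.0156
```

```bash
for i in 1 2; do python3 -m inch '[{"ax":0,"ay":0,"az":0,"dx":0,"dy":0,"dz":1,"fingers":5},{"ax":0,"ay":0,"az":0,"dx":0,"dy":0,"dz":1,"fingers":5},{"ax":0,"ay":0,"az":0,"dx":0,"dy":0,"dz":1,"fingers":5}]' | grep -E 'clock|pos|force'; done
```

```text
clock: 14.02
tool_pos: [0.5318, -0.2343, 0.1912]
force: [-0.2, 0.2, -0.8]
clock: 14.4
tool_pos: [0.5318, -0.2344, 0.1902]
force: [-1.5, -0.6, -1.2]
```

```bash
python3 -m inch '[{"ax":0,"ay":0,"az":0,"dx":0,"dy":0,"dz":1,"fingers":5},{"ax":0,"ay":0,"az":0,"dx":0,"dy":0,"dz":1,"fingers":5},{"ax":0,"ay":0,"az":0,"dx":0,"dy":0,"dz":1,"fingers":5}]'; python3 - <<'E'
from h import *
F=[]
for c in('wrist','side','side','side'):
  snap(c,c+'10.png');o=get_obs();F.append(np.r_[o['force'],o['tool_pos']])
print(np.round(F,4))
a=cv2.imread('pics/wrist10.png');b=cv2.imread('pics/side10.png')
cv2.imwrite('pics/m10.png',np.hstack([cv2.resize(a[140:220,215:305],(540,480),interpolation=cv2.INTER_CUBIC),cv2.resize(b[100:180,330:370],(240,480),interpolation=cv2.INTER_CUBIC)]))
E
```

```text
clock: 14.78
tool_pos: [0.5318, -0.2344, 0.1892]
orientation: [180.0, -0.0, -104.7]
force: [-0.3, 0.3, -1.4]
opening: 0.0162
[[-0.8067  0.5844 -1.2243  0.5318 -0.2343  0.1892]
 [-0.7675  0.4861 -0.5332  0.5318 -0.2344  0.1892]
 [-1.2004 -0.9089  0.0741  0.5318 -0.2343  0.1892]
 [-0.9857  0.473  -1.5436  0.5318 -0.2344  0.1892]]
```

View pics/m10.png

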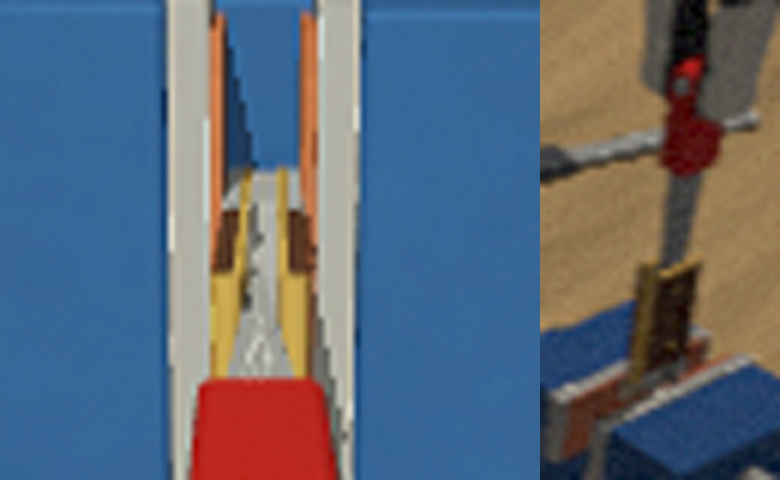

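```bash
cat > f.py <<'E'
from h import *
F=[]
for i in range(6):
  snap('side');o=get_obs();F.append(np.r_[o['force'],o['tool_pos']])
print(np.round(np.mean(F,0),4),o['clock'])
E
for i in 1 2; do python3 -m inch '[{"ax":0,"ay":0,"az":0,"dx":0,"dy":0.3,"dz":1,"fingers":5},{"ax":0,"ay":0,"az":0,"dx":0,"dy":0.3,"dz":1,"fingers":5}]' >/dev/null; python3 f.py; done
```

```text
[-0.7773  0.0754 -0.7332  0.5316 -0.2343  0.1882] 15.525
[-0.7458  0.3792 -0.9375  0.5313 -0.2342  0.1872] 16.075
```

```bash
for i in 1 2; do python3 -m inch '[{"ax":0,"ay":0,"az":0,"dx":0,"dy":0.2,"dz":1,"fingers":5},{"ax":0,"ay":0,"az":0,"dx":0,"dy":0.2,"dz":1,"fingers":5}]' >/dev/null; python3 f.py; done
```

```text
[-0.5005  0.3712 -0.4626  0.5312 -0.2342  0.1863] 16.625
[-0.2133  0.2018  2.1975  0.5311 -0.2342  0.1855] 17.175
```

```bash
python3 -m inch '[{"ax":0,"ay":0,"az":0,"dx":0,"dy":0,"dz":1,"fingers":5},{"ax":0,"ay":0,"az":0,"dx":0,"dy":0,"dz":1,"fingers":5}]' >/dev/null; python3 f.py
```

```text
[-0.3824  0.3114  5.408   0.5311 -0.2342  0.1846] 17.725
```

```bash
python3 -m inch '[{"ax":0,"ay":0,"az":0,"dx":0,"dy":0,"dz":0,"fingers":5},{"ax":0,"ay":0,"az":0,"dx":0,"dy":0,"dz":0,"fingers":5},{"ax":0,"ay":0,"az":0,"dx":0,"dy":0,"dz":0,"fingers":5},{"ax":0,"ay":0,"az":0,"dx":0,"dy":0,"dz":0,"fingers":5}]'; python3 f.py; python3 - <<'E'
from h import *
for c in('wrist','side','top'): snap(c,c+'11.png')
a=cv2.imread('pics/wrist11.png');b=cv2.imread('pics/side11.png')
cv2.imwrite('pics/m11.png',np.hstack([cv2.resize(a[140:220,215:305],(540,480),interpolation=cv2.INTER_CUBIC),cv2.resize(b[100:180,330:370],(240,480),interpolation=cv2.INTER_CUBIC)]))
E
```

```text
clock: 18.23
tool_pos: [0.5311, -0.2342, 0.1846]
orientation: [-180.0, -0.0, -104.7]
force: [-0.9, 0.9, 5.5]
opening: 0.0156
[-4.7110e-01  4.0000e-03  5.6032e+00  5.3110e-01 -2.3420e-01  1.8460e-01] 18.525
```

View pics/m11.png

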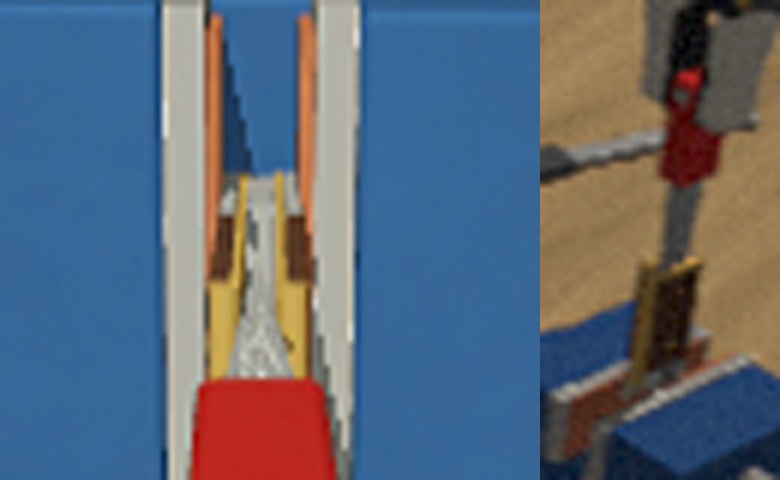

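View pics/side11.png

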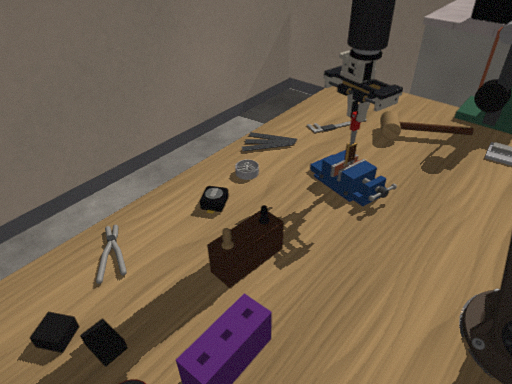

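The force is steady, the blade is centred and hasn't slipped, and the other items are where they started, so I'm handing the job in.

```bash
python3 -c "
from h import *
close_job();o=get_obs();print(o['clock'],o['force'],o['opening'])"
```

```text
the job is handed in; nothing more can be done
the job is handed in; nothing more can be done
```

The red taper gauge is out of the block and sits tip down between the two knife plates. The gripper was still holding it when I handed the job in at about 18.7 s; no verdict was reported.

- **Depth:** the tip is about 36–37 mm below the mouth. This comes from the arm's height, taking the gauge to sit in the fingers as it did when grasped, and your stated mouth height of 131 mm. Both plates began to drag about 1–2 mm before that.
- **Force:** the upward force at the wrist held steady at 5.4–5.6 N (about −0.8 N before contact). The sideways force was about 0.5 N, so the load on the two plates is nearly even. I couldn't measure the push on each plate directly. I estimate 6–11 N, depending on friction.
- **Hold and position:** the gripper opening stayed at about 16 mm, the handle's thickness. The last pictures show no slip, the blade centred in the slot, and the file, scriber, tin and tape measure where they started.

Two readings disagreed with what I expected:
- **Mouth height:** the wrist camera put it at about 125 mm, against the stated 131 mm. I took the stated value and stopped by force.
- **Slot width:** I first measured about 5.3 mm, but contact came about 5 mm deeper than that width predicts, which points to a slot of about 6 mm. I also shifted the gauge about 1 mm towards the near plate to even out the contact.

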